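Lift the freshly stained plug with the tongs

TASK

We are staining the wooden plugs: first put the two bare plugs (brown and pale), one after the other, into the two pockets of the wooden block, where they wait their turn. Then take the tongs from their rest, close their jaws round the grey plug that is still wet with stain on the little stand, lift it about 10 cm off the stand and finish there, still squeezing the tongs and holding the plug up in them. Never touch the wet grey plug with the gripper itself, and leave the wax tin, the sanding block and the paint brush where they are.

Things in the scene. Friction and masses are not known exactly. Their poses are not given: they have to be found in the camera images.
- brown_plug: Bare plug: brown wooden disc, 46 mm diameter, 20 mm high, lying flat on the bench, 30 g. Origin: centre of its underside; z up along its axis.
- pale_plug: Bare plug: the same in paler wood, lying flat on the bench. Origin: centre of its underside; z up along its axis.
- grey_plug: Wet plug: grey stained wooden disc, 46 mm diameter, 20 mm high, lying flat on top of the stand. Origin: centre of its underside; z up along its axis. To be touched only with the tongs' jaws.
- stand: Dark steel stand, fixed: round foot 70 mm diameter, thin stem, top disc 30 mm diameter (smaller than the plug) 55 mm above the bench. Origin: centre of its underside.
- pocket_block: Light wooden block, fixed, 150 (its x) x 85 (its y) x 24 mm high, with two round pockets in its top. Origin: centre of its underside.
- pocket_block_hole0 (a point): Centre of the mouth of one pocket, at the block's top face (24 mm above the bench). The pocket is 51 mm in diameter and 12 mm deep with a small chamfer, so a seated plug stands 8 mm proud. z up.
- pocket_block_hole1 (a point): Centre of the mouth of the other pocket, the same size, 72 mm from the first along the block's x. z up.
- tongs_rest: Low wooden rest, fixed: board 165 x 60 x 6 mm and two cross bars 12 mm thick, tops 30 mm above the bench, one 75 mm behind and one 45 mm ahead of its origin along x (the front one 104 mm long, with end pegs up to 36 mm). Between the bars the space is free down to the board. Origin: underside, below the tongs' grip zone; x as the tongs.
- tongs: Steel tongs lying level on the rest, 215 mm long, 20 mm high, 0.115 kg, balanced near the grip zone: hinge head at the rear and two arms side by side, sprung open. Origin: underside, midway between the arms at the grip zone; x points from the head to the jaws, y across the arms, z up. They are taken from above with one finger outside each arm at the grip zone and closed along their y.
- tongs_grip (a point): Centre of the grip zone, midway between the arms at mid height (10 mm above their underside; hinges 100 mm behind). Each arm has a black rubber pad there for a finger, 36 mm long (x), 20 mm high. Width over the pads: 59 mm open, about 43 mm shut on a plug. Squeezed to 53 to 55 mm the tongs are held firmly with the jaws still open.
- tongs_mouth (a point): Centre of the mouth between the jaws, 80 mm ahead of tongs_grip along the tongs' x, at mid height. The jaws are black shallow V plates 20 mm high, 33 mm long; the mouth is free in front, above and below. Gap about 70 mm open, about 62 mm with the pads squeezed to 54 mm (1.8 mm less for each mm of squeeze).
- tongs_left: Left arm of the tongs (+y side of the tongs) with its jaw. Origin at its hinge. Its spring pushes the finger at the grip pad outwards with 8 N when open, 13 N when shut on a plug; 35 N or more on each pad shuts the jaws on the plug firmly.
- tongs_right: Right arm of the tongs (-y side of the tongs), the mirror image of the left; both swing equally. Origin at its hinge.
- wax_tin: Bystander: round brass-coloured tin, 67 mm diameter, 36 mm high, behind the work. Origin: centre of its underside.
- sanding_block: Bystander: cork block with abrasive paper, 62 x 110 x 38 mm, behind the work. Origin: centre of its underside.
- paint_brush: Bystander: flat paint brush, 52 x 205 x 16 mm, lying near the front left. Origin: centre of its underside.
There are look-alikes about, which are no part of the job. Leave any orange or red look-alike of the brown_plug alone. Leave any orange or red look-alike of the stand alone.

How it is judged (in metres and radians):
On the way, in this order (a step that is already met when the one before it is completed fails the run):
1. one bare plug is seated in a pocket and let go, the wet plug still on its stand (((horizontal distance between brown_plug and pocket_block_hole0 below 0.006 m and z of brown_plug in the frame of pocket_block_hole0 below -0.009 m and angle between brown_plug's own z axis and vertical below 0.12 rad and contact force between the fingers and brown_plug below 0.05 N) or (horizontal distance between brown_plug and pocket_block_hole1 below 0.006 m and z of brown_plug in the frame of pocket_block_hole1 below -0.009 m and angle between brown_plug's own z axis and vertical below 0.12 rad and contact force between the fingers and brown_plug below 0.05 N) or (horizontal distance between pale_plug and pocket_block_hole0 below 0.006 m and z of pale_plug in the frame of pocket_block_hole0 below -0.009 m and angle between pale_plug's own z axis and vertical below 0.12 rad and contact force between the fingers and pale_plug below 0.05 N) or (horizontal distance between pale_plug and pocket_block_hole1 below 0.006 m and z of pale_plug in the frame of pocket_block_hole1 below -0.009 m and angle between pale_plug's own z axis and vertical below 0.12 rad and contact force between the fingers and pale_plug below 0.05 N)) and distance of grey_plug from where it was at the start of the episode below 0.01 m), for 0.2 s.
2. both bare plugs are seated and let go, one in each pocket ((((horizontal distance between brown_plug and pocket_block_hole0 below 0.006 m and z of brown_plug in the frame of pocket_block_hole0 below -0.009 m and angle between brown_plug's own z axis and vertical below 0.12 rad and contact force between the fingers and brown_plug below 0.05 N) and (horizontal distance between pale_plug and pocket_block_hole1 below 0.006 m and z of pale_plug in the frame of pocket_block_hole1 below -0.009 m and angle between pale_plug's own z axis and vertical below 0.12 rad and contact force between the fingers and pale_plug below 0.05 N)) or ((horizontal distance between brown_plug and pocket_block_hole1 below 0.006 m and z of brown_plug in the frame of pocket_block_hole1 below -0.009 m and angle between brown_plug's own z axis and vertical below 0.12 rad and contact force between the fingers and brown_plug below 0.05 N) and (horizontal distance between pale_plug and pocket_block_hole0 below 0.006 m and z of pale_plug in the frame of pocket_block_hole0 below -0.009 m and angle between pale_plug's own z axis and vertical below 0.12 rad and contact force between the fingers and pale_plug below 0.05 N))) and distance of grey_plug from where it was at the start of the episode below 0.01 m), for 0.2 s.
3. the tongs are lifted clear of their rest by the gripper, the wet plug still on its stand (contact force between the fingers and tongs above 1 N and contact force between tongs and tongs_rest below 0.05 N and height (world z) of tongs_grip above 0.05 m and distance of grey_plug from where it was at the start of the episode below 0.01 m), for 0.2 s.
At the end, for the whole second after the job is handed in: Each pocket holds one bare plug, flat and let go (6 mm from centre, 9 mm deep or more). The gripper holds the tongs clear of rest and stand; both jaws press the grey plug (over 2 N), held still (under 0.05 m/s), its underside over 115 mm above the bench ((((horizontal distance between brown_plug and pocket_block_hole0 below 0.006 m and z of brown_plug in the frame of pocket_block_hole0 below -0.009 m and angle between brown_plug's own z axis and vertical below 0.12 rad and contact force between the fingers and brown_plug below 0.05 N) and (horizontal distance between pale_plug and pocket_block_hole1 below 0.006 m and z of pale_plug in the frame of pocket_block_hole1 below -0.009 m and angle between pale_plug's own z axis and vertical below 0.12 rad and contact force between the fingers and pale_plug below 0.05 N)) or ((horizontal distance between brown_plug and pocket_block_hole1 below 0.006 m and z of brown_plug in the frame of pocket_block_hole1 below -0.009 m and angle between brown_plug's own z axis and vertical below 0.12 rad and contact force between the fingers and brown_plug below 0.05 N) and (horizontal distance between pale_plug and pocket_block_hole0 below 0.006 m and z of pale_plug in the frame of pocket_block_hole0 below -0.009 m and angle between pale_plug's own z axis and vertical below 0.12 rad and contact force between the fingers and pale_plug below 0.05 N))) and height (world z) of grey_plug above 0.115 m and contact force between grey_plug and tongs_left above 2 N and contact force between grey_plug and tongs_right above 2 N and contact force between each of grey_plug, tongs and stand below 0.05 N and contact force between the arm and grey_plug below 0.05 N and contact force between the fingers and tongs above 2 N and contact force between tongs and tongs_rest below 0.05 N and distance between grey_plug and tongs_mouth below 0.035 m and linear speed of grey_plug below 0.05 m/s); the arm keeps its last pose, push and grip.
It fails at once if the gripper or arm touches the wet grey plug (contact force between any of the fingers, the arm and grey_plug above 0.3 N).
It fails at once if the wax tin is knocked away or over (moved more than 4 cm or tilted more than 0.4 rad) (distance of wax_tin from where it was at the start of the episode above 0.04 m or angle between wax_tin's own z axis and vertical above 0.4 rad).
It fails at once if the sanding block is knocked away or over (moved more than 4 cm or tilted more than 0.4 rad) (distance of sanding_block from where it was at the start of the episode above 0.04 m or angle between sanding_block's own z axis and vertical above 0.4 rad).
It fails at once if the paint brush is knocked away or over (moved more than 4 cm or tilted more than 0.4 rad) (distance of paint_brush from where it was at the start of the episode above 0.04 m or angle between paint_brush's own z axis and vertical above 0.4 rad).
It also fails if it takes over 67 s, if anything falls off the work surface, if the arm or the gripper's body presses on something with over 40 N, if the wrist force passes 120 N, or if a joint passes its speed limit or range.

ROBOT

A 6-joint arm with a two-finger parallel gripper is mounted at the origin on a cart in front of the work surface, level with it; the furniture and walls round the work are solid. World frame = base frame: x ahead of the robot, y to its left, z up, the work surface at z = 0. Lengths are in mm, angles in rad, forces in N, time in s.
With the tool pointing down it reaches from about 325 to 875 mm from the base axis. Payload 4.4 kg.
Tool frame: the origin (TCP) lies on the centre line of the jaws, within the pads' length; the fingertips stand ahead of it and the grasp point (between the pads) lies 6 mm ahead of it (ctrl.tcp_to_tips is the z of the fingertips in the tool frame, in mm); z points along the fingers, y is the line along which they close (so a half turn about z gives the same grasp; the last joint's range is limited). The gripper opens to 85 mm and grips with 20 to 120 N. Pads are 22 mm wide; open, the fingers measure 114 mm over their backs; the gripper's body (76 mm by 85 mm) begins 54 mm behind the grasp point. The pads swing forward as they close: fully open they stand 13 mm farther back than shut.
Start: joints at [0.991, 0.207, 1.542, -0, 1.393, -0.15], TCP at [239.606, 522.701, 256.282] pointing down, gripper open.
Joint ranges: [-2.73, 2.73], [-0.86, 2.22], [0.23, 2.46], [-1.11, 4.25], [0.08, 2.63], [-2.82, 2.82]. Speed limits (rad/s): [2.79, 2.79, 3.14, 3.14, 3.14, 3.14].

INTERFACE

Orientations are given as a 3x3 rotation matrix whose columns are the frame's x, y, z axes.
In Python, from plant import ctrl, sensors, optics gives the robot as it stands. Calls block until the motion is done:
- ctrl.move_ptp(position, orientation): joint-space move of the TCP to a pose.
- ctrl.move_l(position, rot=None, vel=150, threshold=None): straight line of the TCP; rot=None keeps the orientation; vel is the mean speed in mm/s. With threshold (N) it stops when the force on the tool has changed by that much, and returns True; else False.
- ctrl.set_joints(angles): joint-space move.
- ctrl.gripper_to(opening, force=None): finger opening in mm; force is the grip in N (None keeps the last); returns when the fingers have stopped.
- ctrl.hold(seconds).
- ctrl.solve_ik(position, orientation): joint angles nearest the present ones, or None.
- sensors.read_state(): the state.
- optics.grab_frame(name): name is "scene" or "top"; returns (picture, depth): 480x640x3 uint8, red, green, blue; 480x640 float32, mm along the optical axis (not along the pixel's ray), 0 where there is no reading.
- optics.camera_params(name): a dict with "mtx" (3x3 intrinsics, pixels), "k1" (the pictures are not rectified: a ray, as slopes to the right and down, at radius r is drawn at 1 + k1 r^2 times it, then the intrinsics apply), "R" (3x3) and "t" (3): a world point X has camera coordinates R X + t. Camera axes: x right, y down, z forward; pixel columns grow to the right and rows downward; lengths in mm; the calibration is good to about 2 mm. A picture is of the moment at which its call begins. camera_params takes no time and is no camera call.
A pose or a line that the arm cannot do raises ctrl.MotionError and nothing moves.
- ctrl.finish_job(): hands the job in; it is judged then, once.
The state is a dict: "t": time; "q": joint angles; "qvel": joint speeds; "tau": joint torques, N m; "eef_pos": TCP position; "eef_rot": TCP orientation; "force": force on the tool from outside, world axes, zero at the start; "wrist_torque": the same for the moment, N m; "grip_width": finger opening in mm; "grasp_force": force on a finger pad.
Only numpy, scipy, OpenCV 4.12 (cv2) and the standard library are available. Lean on these libraries where they do the work, as an engineer would, in place of code of your own. Each camera call takes 0.05 s, during which the arm holds its last target. There are 200 camera calls.

## Working session

There is one attempt and no reset: what is moved stays moved. The work goes in short steps, each a Python script; the robot and the scene stay as the last script left them, time stands still between calls to the robot, and variables do not carry over. Pictures are saved under pics/ and viewed, at most 10 in all, crops included, and the job is handed in when it is done.

```bash
mkdir -p pics; ls; cat > h.py <<'E'
import numpy as np, cv2
from plant import ctrl, sensors, optics
def cp(n):
    c=optics.camera_params(n); return np.array(c["mtx"],float),c["k1"],np.array(c["R"],float),np.array(c["t"],float).ravel()
def rays(n,uv):
    M,k,R,t=cp(n); uv=np.atleast_2d(np.asarray(uv,float))
    d=np.c_[(uv[:,0]-M[0,2])/M[0,0],(uv[:,1]-M[1,2])/M[1,1]]
    s=d.copy()
    for _ in range(20): s=d/(1+k*(s**2).sum(1,keepdims=True))
    return -R.T@t,np.c_[s,np.ones(len(s))]@R,s
def onplane(n,uv,z):
    o,w,_=rays(n,uv); return o+w*((z-o[2])/w[:,2])[:,None]
def proj(n,X):
    M,k,R,t=cp(n); c=np.atleast_2d(X)@R.T+t; s=c[:,:2]/c[:,2:]; s=s*(1+k*(s**2).sum(1,keepdims=True))
    return s*[M[0,0],M[1,1]]+[M[0,2],M[1,2]]
def cloud(n,dep):
    v,u=np.mgrid[:480,:640]; M,k,R,t=cp(n)
    _,_,s=rays(n,np.c_[u.ravel(),v.ravel()]); d=dep.ravel()[:,None]
    return ((np.c_[s,np.ones(len(s))]*d-t)@R).reshape(480,640,3)
def save(n,im): cv2.imwrite("pics/"+n+".png",im[:,:,::-1])
E
python3 - <<'E'
from h import *
for n in("scene","top"):
    p,d=optics.grab_frame(n); save(n+"0",p); np.savez(n+"0.npz",p=p,d=d)
    M,k,R,t=cp(n); print(n,M[0,0],k,-R.T@t,R[2])
print(sensors.read_state(),ctrl.tcp_to_tips)
E
```

```text
pics
scene 531.1044715461205 0.003291256741165515 [ 153.7048427  -822.90689906  807.19780158] [ 0.32201114  0.70667307 -0.63001745]
top 473.9945592756336 0.004051188834601462 [ 309.63136927    1.92503797 1417.58034824] [ 1.80112169e-01 -3.40567056e-04 -9.83646019e-01]
{'t': 0.1, 'q': array([ 9.90482893e-01,  2.07358704e-01,  1.54284449e+00,  1.66070826e-05,
        1.39351342e+00, -1.50501558e-01]), 'qvel': array([-0.00045233,  0.0005692 , -0.00438407, -0.00165628,  0.00036   ,
        0.00060035]), 'tau': array([-1.43814223e-04, -3.84091330e+01, -2.92549109e+01, -3.04617406e-04,
        4.92561318e-03,  8.54983455e-06]), 'eef_pos': array([239.24924915, 522.14841785, 255.21241047]), 'eef_rot': array([[-9.09042732e-01,  4.16701240e-01, -1.17820614e-03],
       [ 4.16702771e-01,  9.09041076e-01, -1.76728215e-03],
       [ 3.34609117e-04, -2.09749676e-03, -9.99997744e-01]]), 'force': array([-0.14380844, -0.50243763, -0.35662213]), 'wrist_torque': array([0.02559168, 0.03247231, 0.02047498]), 'grasp_force': 0.0, 'grip_width': 85.15783713285626} 25.0
```

View pics/top0.png

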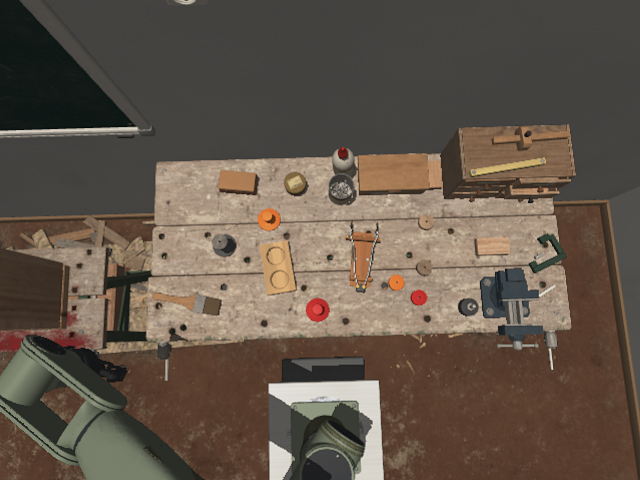

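View pics/scene0.png

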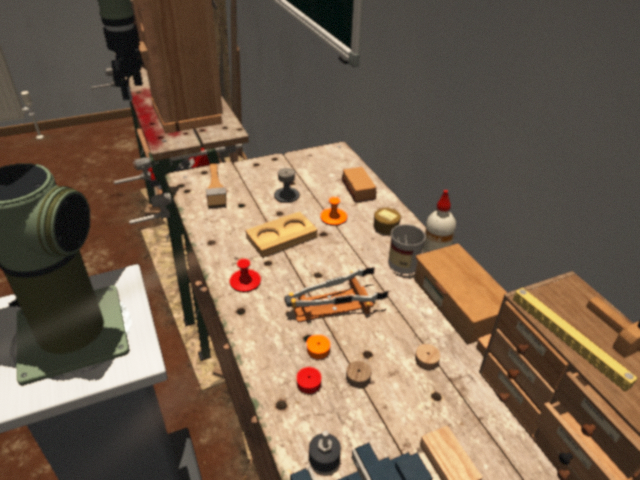

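The top view shows +x up and -y to the right. These are the things that could be confused with the targets, by top pixel:
- **Discs:** brown plug (424,267), pale plug (425,222). The look-alikes are orange (396,283) and red (419,297).
- **Stands:** the dark stand with the grey plug is at (223,244). The look-alikes are orange (269,218) and red (317,310), plus a dark round object by the vise at (468,307).
- **Pocket block:** its pockets are at (276,256) and (279,278).
- **Tongs:** the head is near (361,288), with the jaws at (352,228) and (378,228).

I choose by the description and check with a close crop.

```bash
python3 - <<'E'
from h import *
P=np.load("top0.npz"); p,d=P["p"],P["d"]; c=p[205:320,200:450]; save("crop_top",cv2.resize(c,None,fx=3.2,fy=3.2,interpolation=cv2.INTER_CUBIC))
X=cloud("top",d)
for n,(u,v) in dict(brown=(424,267),pale=(425,222),grey=(223,240),h0=(276,256),h1=(279,278),blk=(268,267),dark=(468,307),bench=(320,275)).items():
    print(n,X[v,u].round(1),X[v-3,u+4].round(1),p[v,u])
S=np.load("scene0.npz")["p"]; save("crop_scene",cv2.resize(S[155:395,180:460],None,fx=2.4,fy=2.4,interpolation=cv2.INTER_CUBIC))
E
```

```text
brown [ 309.6    1.9 1417.6] [ 477.8 -322.8   14.4] [84 70 59]
pale [ 605.  -322.    17.9] [ 613.5 -334.4   19.5] [166 134 107]
grey [558.1 275.9  73.9] [569.1 267.   60.7] [114 106  95]
h0 [515.6 129.2  14.4] [525.7 117.8   5.7] [219 174 120]
h1 [449.8 121.4  11.3] [458.8 109.7   7.7] [220 176 120]
blk [482.2 152.5  23.2] [490.8 140.6  22.9] [197 155 108]
dark [ 347.  -420.5   46.7] [ 354.8 -429.    58.4] [175 165 153]
bench [455.7  -0.6   5.2] [464.5 -12.9   3.6] [158 137 119]
```

View pics/crop_top.png

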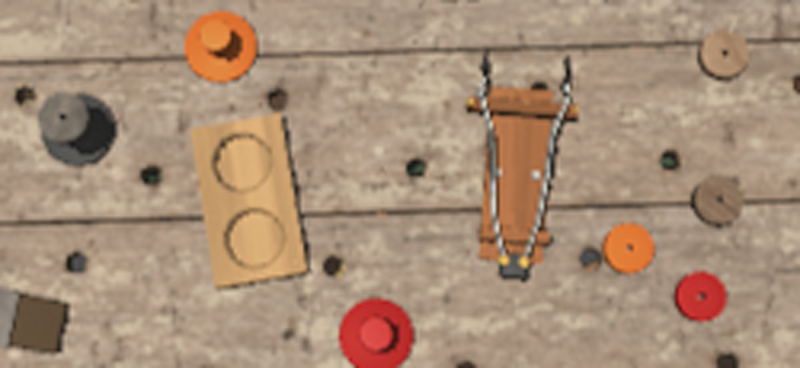

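View pics/crop_scene.png

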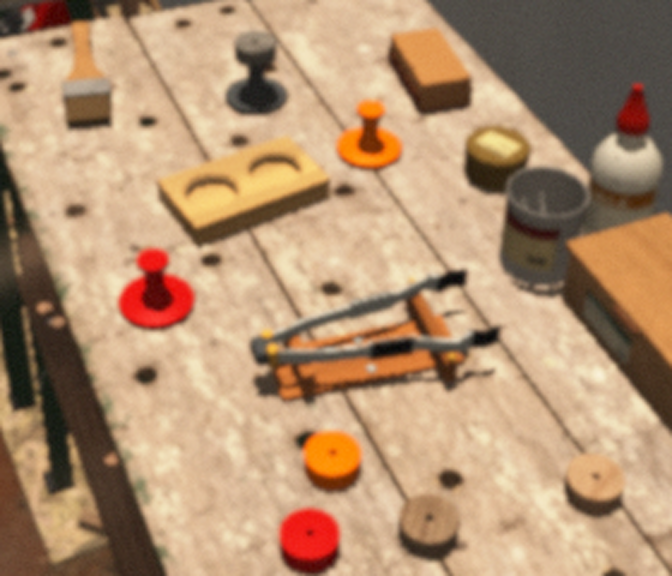

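The crops confirm the choice:
- **Plugs:** brown at crop_top (718,200) and pale at (723,54).
- **Grey plug:** on the dark stand at (65,117).
- **Block pockets:** at (241,162) and (255,239).
- **Tongs:** head at (514,265), jaws at (486,68) and (568,70), pointing along about +x.

Next I measure these in both views.

```bash
cat > meas.py <<'E'
from h import *
def comps(n,mask,z,name,amin=8):
    k,lab,st,ce=cv2.connectedComponentsWithStats(mask.astype(np.uint8))
    for i in range(1,k):
        if st[i,4]>=amin: print(name,n,"px",ce[i].round(1),"area",st[i,4],"->",onplane(n,ce[i],z)[0].round(1))
def roi(n,lo,hi,z):
    X=onplane(n,np.c_[np.tile(np.arange(640),480),np.repeat(np.arange(480),640)],z).reshape(480,640,3)
    return (X[...,0]>lo[0])&(X[...,0]<hi[0])&(X[...,1]>lo[1])&(X[...,1]<hi[1])
if __name__=="__main__":
  for n in("top","scene"):
    P=np.load(n+"0.npz"); p,d=P["p"],P["d"]; hsv=cv2.cvtColor(p,cv2.COLOR_RGB2HSV); H,S,V=[hsv[...,i].astype(int) for i in range(3)]; X=cloud(n,d)
    zz=cv2.medianBlur(X[...,2].astype(np.float32),3)
    # block
    m=roi(n,(390,30),(590,220),24)&(H>12)&(H<24)&(S>85)&(V>90)
    m=cv2.morphologyEx(m.astype(np.uint8),cv2.MORPH_OPEN,np.ones((3,3)))
    c=max(cv2.findContours(m,0,1)[0],key=cv2.contourArea)
    Y=onplane(n,c[:,0,:],24)[:,:2].astype(np.float32); r=cv2.minAreaRect(Y); print("block",n,r)
    # plugs by height
    for nm,(x,y),z in(("brown",(478,-322),20),("pale",(605,-322),20),("grey",(560,277),75)):
        q=roi(n,(x-45,y-45),(x+45,y+45),z); 
        comps(n,q&(zz>z-8)&(zz<z+9),z,nm+" depth",60)
        # dark dot
        q=roi(n,(x-14,y-14),(x+14,y+14),z); g=np.where(q,cv2.cvtColor(p,cv2.COLOR_RGB2GRAY),255).astype(float)
        w=np.clip(np.median(g[q])-g-12,0,None)*q; v,u=np.mgrid[:480,:640]; print(nm,n,"dot",onplane(n,[(u*w).sum()/w.sum(),(v*w).sum()/w.sum()],z)[0].round(1))
    q=roi(n,(390,-200),(660,-20),50)
    comps(n,q&(H>15)&(H<32)&(S>140)&(V>110),50,"yellow",3)
    comps(n,q&(V<50),50,"black",6)
E
python3 meas.py
```

```text
block top ((481.0591735839844, 124.76188659667969), (152.33822631835938, 86.50869750976562), 8.523552894592285)
brown depth top px [424.4 266.4] area 192 -> [ 470.2 -310.2   20. ]
brown top dot [ 469.5 -313.8   20. ]
pale depth top px [426.  220.9] area 182 -> [ 607.8 -324.9   20. ]
pale top dot [ 607.4 -325.3   20. ]
grey depth top px [219.7 240.7] area 202 -> [556.1 285.2  75. ]
grey top dot [560.1 269.6  75. ]
yellow top px [346.5 236.5] area 4 -> [561.9 -81.7  50. ]
yellow top px [357.  285.7] area 7 -> [ 416.9 -106.    50. ]
yellow top px [364.  286.5] area 6 -> [ 414.1 -126.1   50. ]
black top px [328.7 256. ] area 7 -> [505.7 -27.6  50. ]
block scene ((483.6169738769531, 142.51072692871094), (153.907470703125, 180.12887573242188), 89.90623474121094)
brown depth scene px [358.5 371.4] area 461 -> [ 467.2 -312.9   20. ]
brown scene dot [ 471.5 -327.2   20. ]
pale depth scene px [427.9 354. ] area 421 -> [ 604.7 -327.3   20. ]
pale scene dot [ 606.6 -327.    20. ]
grey depth scene px [286.  172.7] area 168 -> [551.7 280.4  75. ]
grey scene dot [557.1 265.3  75. ]
yellow scene px [290.6 294.1] area 11 -> [ 413.9 -111.7   50. ]
yellow scene px [293.  300.3] area 24 -> [ 412.  -129.6   50. ]
yellow scene px [368. 303.] area 9 -> [ 546.2 -192.7   50. ]
black scene px [367.4 271.2] area 40 -> [ 587.8 -109.8   50. ]
black scene px [381.5 295.4] area 39 -> [ 581.  -184.2   50. ]
black scene px [342.9 299.8] area 68 -> [ 504.1 -165.8   50. ]
```

```bash
cat > m2.py <<'E'
from h import *; from meas import *
def tri(ut,us):
    a,w,_=rays("top",ut); b,v,_=rays("scene",us); A=np.c_[w[0],-v[0]]; s=np.linalg.lstsq(A,b-a,rcond=None)[0]
    P,Q=a+w[0]*s[0],b+v[0]*s[1]; return ((P+Q)/2).round(1),(P-Q).round(1)
print("hingeL",tri((357,285.7),(290.6,294.1)),"hingeR",tri((364,286.5),(293,300.3)))
D={n:np.load(n+"0.npz")["p"] for n in("top","scene")}
for n in D:
    p=D[n]; V=p.max(2).astype(int)
    for nm,c in(("jawL",(588,-110)),("jawR",(582,-185))):
        q=roi(n,(c[0]-28,c[1]-22),(c[0]+25,c[1]+22),50); comps(n,q&(V<(85 if n=="top" else 60)),50,nm,5)
    lab=cv2.cvtColor(p,cv2.COLOR_RGB2LAB).astype(int); q=roi(n,(370,20),(600,230),24)
    m=cv2.morphologyEx((q&(lab[...,2]-128>(22 if n=="scene" else 18))).astype(np.uint8),cv2.MORPH_OPEN,np.ones((3,3)))
    c=max(cv2.findContours(m,0,1)[0],key=cv2.contourArea); print("block",n,cv2.minAreaRect(onplane(n,c[:,0,:],24)[:,:2].astype(np.float32)))
def circ(im,n,x,y,z,r,k,o,col):
    a=np.linspace(0,2*np.pi,60); uv=(proj(n,np.c_[x+r*np.cos(a),y+r*np.sin(a),a*0+z])-o+.5)*k
    cv2.polylines(im,[uv.astype(int)],True,col,1)
a=np.radians(8.5); C=np.array([481.9,125.5]); e=np.array([np.cos(a),np.sin(a)])
items=[(470,-314,20,23),(607,-325.5,20,23),(553.5,284,75,23),(*(C+36*e),24,25.5),(*(C-36*e),24,25.5)]
tiles=[]
for n in D:
    row=[]
    for it in items:
        u,v=proj(n,it[:3])[0].astype(int); o=np.array([u-20,v-20]); im=cv2.resize(D[n][v-20:v+20,u-20:u+20],None,fx=4,fy=4,interpolation=cv2.INTER_CUBIC); circ(im,n,*it,4,o,(0,255,255)); row.append(im)
    o=np.array([330,215]) if n=="top" else np.array([275,255]); row=[np.hstack(row)]
    tiles+=row
save("check",np.vstack(tiles))
E
python3 m2.py
```

```text
hingeL (array([ 416.6, -106.3,   44.1]), array([ 1.6, -0.4,  0.2])) hingeR (array([ 413.8, -126.3,   46.3]), array([ 1. , -0.3,  0.1]))
jawL top px [351.5 228. ] area 15 -> [586.8 -97.5  50. ]
jawR top px [376.9 226.9] area 9 -> [ 587.9 -172.2   50. ]
block top ((481.43670654296875, 125.84387969970703), (152.33255004882812, 87.03923034667969), 8.527814865112305)
jawL scene px [367.1 271.3] area 44 -> [ 587.2 -109.6   50. ]
jawR scene px [381.4 295.5] area 48 -> [ 580.7 -184.4   50. ]
block scene ((476.4793701171875, 129.98944091796875), (170.12319946289062, 109.10994720458984), 8.462862968444824)
```

View pics/check.png

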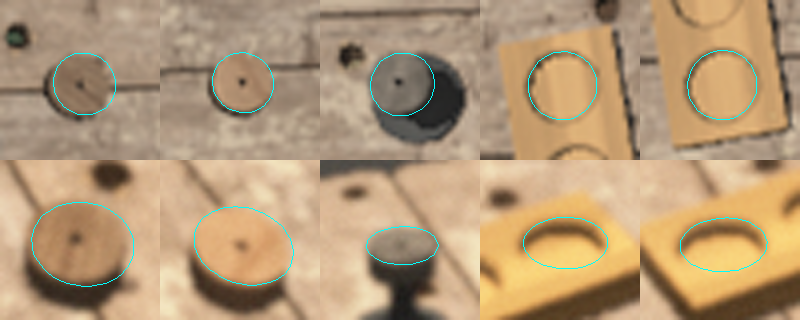

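The outlines sit on the plug tops and pocket mouths in both views, with brown about 1 px off in y. Next I take the brown plug, centring it with two squeezes at right angles and measuring the tip height by touch.

```bash
cat >> h.py <<'E'
def rot(deg):
    a=np.radians(deg); x=np.array([np.cos(a),np.sin(a),0]); z=np.array([0,0,-1.]); return np.c_[x,np.cross(z,x),z]
_a=np.radians(8.5); BC=np.array([481.9,125.5]); BE=np.array([np.cos(_a),np.sin(_a)])
HOLES=[BC+36*BE,BC-36*BE]; YB=8.5
def st(msg):
    s=sensors.read_state(); print(msg,"t%.1f"%s["t"],s["eef_pos"].round(1),"w%.1f"%s["grip_width"],"gf%.1f"%s["grasp_force"],"F",s["force"].round(1)); return s
E
python3 - <<'E'
from h import *
p=np.array([470,-311.5])
ctrl.move_ptp([*p,110],rot(YB+90)); ctrl.move_l([*p,30],vel=120)
ctrl.gripper_to(40,30); st("sq1"); ctrl.gripper_to(70)
ctrl.move_l([*p,62],vel=150); ctrl.move_ptp([*p,62],rot(YB)); ctrl.move_l([*p,32],vel=100)
ctrl.gripper_to(40,30); st("sq2"); ctrl.gripper_to(52)
print(ctrl.move_l([*p,15],vel=20,threshold=5)); st("touch")
E
```

```text
sq1 t4.5 [ 470.5 -312.    31. ] w44.3 gf30.6 F [-0.3  1.1  6.1]
sq2 t7.4 [ 470.8 -312.2   33. ] w44.0 gf30.9 F [0.1 0.2 2.4]
True
touch t8.2 [ 470.  -311.5   21.6] w52.3 gf2.3 F [-1.6  0.2  5.5]
```

```bash
cat >> h.py <<'E'
def place(p,h,zg):
    """grip at zg, carry to hole h, lower until seated/stop, release"""
    ctrl.move_l([*p,zg],vel=60); ctrl.gripper_to(40,35); ctrl.hold(.1); st("grip")
    ctrl.move_l([*p,90],vel=150); ctrl.move_ptp([*h,90],rot(YB)); ctrl.move_l([*h,zg+26],vel=120); ctrl.hold(.2); st("over")
    hit=ctrl.move_l([*h,zg+14.5],vel=25,threshold=6); st("low hit=%s"%hit); return hit
E
python3 - <<'E'
from h import *
place(np.array([470,-311.5]),HOLES[1],33)
E
```

```text
grip t8.9 [ 470.2 -311.7   33.5] w43.6 gf35.3 F [0.1 1.  5.2]
over t11.6 [447.2 120.1  59.8] w43.4 gf35.7 F [ 0.2 -0.9 -0.8]
low hit=True t12.1 [445.9 120.2  47.1] w43.9 gf38.1 F [-0.2  0.7  4.9]
```

```bash
python3 - <<'E'
from h import *
ctrl.gripper_to(56); ctrl.hold(.2); st("rel"); s=sensors.read_state()["eef_pos"]
ctrl.move_l([*s[:2],110],vel=150)
p=np.array([607,-325.3])
ctrl.move_ptp([*p,110],rot(YB+90)); ctrl.gripper_to(75)
pic,d=optics.grab_frame("scene"); u,v=proj("scene",[*BC,24])[0].astype(int); save("blk1",cv2.resize(pic[v-40:v+40,u-55:u+55],None,fx=5,fy=5))
ctrl.move_l([*p,32],vel=120)
ctrl.gripper_to(40,30); st("sq1"); ctrl.gripper_to(70)
ctrl.move_l([*p,62],vel=150); ctrl.move_ptp([*p,62],rot(YB)); ctrl.move_l([*p,33],vel=100)
ctrl.gripper_to(40,30); st("sq2"); ctrl.gripper_to(52)
place(p,HOLES[0],33.5)
E
```

```text
rel t12.6 [445.  120.1  46.4] w55.9 gf0.0 F [ 0.8 -0.4 -0.7]
sq1 t16.7 [ 608.  -326.    33.8] w43.8 gf31.0 F [ 0.4 -0.6  4.7]
sq2 t19.6 [ 607.6 -325.7   33.9] w44.2 gf30.8 F [ 0.6 -0.   2.6]
grip t20.4 [ 607.3 -325.5   33.9] w43.8 gf35.9 F [-0.1  0.4  2.1]
over t23.3 [518.4 130.8  60.4] w44.2 gf35.7 F [ 0.2 -0.2  0.1]
low hit=False t23.9 [517.4 130.8  47.8] w43.6 gf35.7 F [-0.  -0.2 -0.6]
```

View pics/blk1.png

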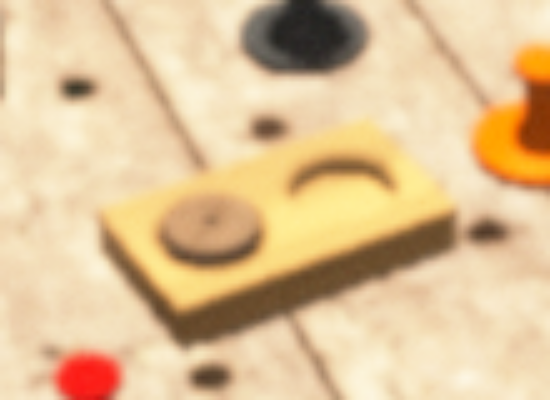

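The brown plug sits flat in the near pocket at (211,228). I release the pale one, then go over the tongs.

```bash
cat >> h.py <<'E'
TG=np.array([511.5,-127]); TY=-6.6
E
python3 - <<'E'
from h import *
ctrl.gripper_to(56); ctrl.hold(.2); st("rel"); s=sensors.read_state()["eef_pos"]
ctrl.move_l([*s[:2],110],vel=150)
ctrl.move_ptp([*TG,130],rot(TY)); ctrl.gripper_to(85)
ctrl.move_l([*TG,100],vel=100)
st("above")
pic,d=optics.grab_frame("scene"); u,v=proj("scene",[*BC,24])[0].astype(int)
a=cv2.resize(pic[v-40:v+40,u-40:u+40],(400,400)); u,v=proj("scene",[*TG,60])[0].astype(int)
save("pre",np.hstack([a,cv2.resize(pic[v-60:v+60,u-60:u+60],(400,400))]))
E
```

```text
rel t24.3 [517.6 130.9  48.1] w55.8 gf0.0 F [-0.2  0.2  0.2]
above t26.8 [ 511.1 -126.9   99.5] w85.3 gf0.0 F [ 0.5 -0.3  0.7]
```

View pics/pre.png

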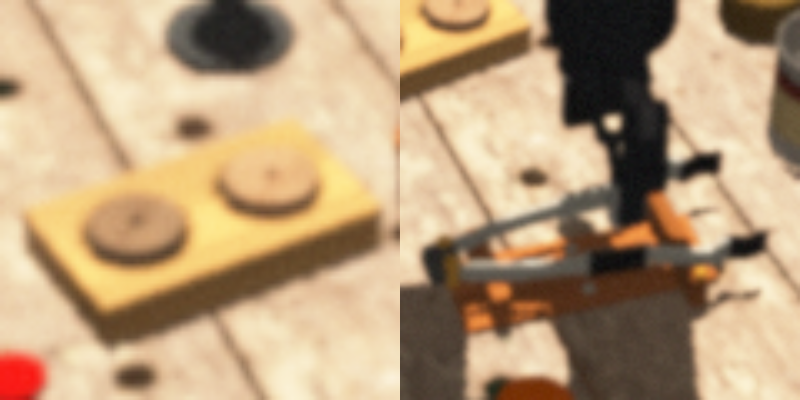

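Both plugs are seated, at (136,228) and (268,180), and the fingers straddle the tongs. Next I grip the tongs and lift.

```bash
python3 - <<'E'
from h import *
hit=ctrl.move_l([*TG,43],vel=60,threshold=8); st("down %s"%hit)
if not hit:
    ctrl.gripper_to(54,60); ctrl.hold(.2); st("grip")
    ctrl.move_l([*TG,60],vel=40); st("up1"); ctrl.move_l([*TG,160],vel=120); ctrl.hold(.3); st("up")
    ctrl.move_ptp([*(np.array([553.5,284])-150*np.array([np.cos(.474),np.sin(.474)])),160],rot(np.degrees(.474))); ctrl.hold(.4); st("near")
    for n in("top","scene"):
        p,d=optics.grab_frame(n); np.savez(n+"1.npz",p=p,d=d)
    s=sensors.read_state(); e,R=s["eef_pos"],s["eef_rot"]
    T=[]
    for n,dx in(("top",0),("scene",0)):
        p=np.load(n+"1.npz")["p"]; u,v=proj(n,e+80*R[:,0])[0].astype(int); w=45 if n=="top" else 60
        T.append(cv2.resize(p[v-w:v+w,u-w:u+w],(400,400),interpolation=cv2.INTER_CUBIC)); print(n,u,v,w)
    save("tongs",np.hstack(T))
E
```

```text
down False t27.9 [ 511.9 -127.2   43.4] w84.9 gf0.0 F [0.1 0.8 0. ]
grip t28.5 [ 512.5 -127.4   44.5] w54.3 gf10.8 F [-1.4  0.8  6. ]
up1 t29.1 [ 511.5 -127.    60.1] w54.0 gf8.8 F [ 0.5  0.3 -1.6]
up t30.4 [ 511.1 -126.9  159.3] w54.0 gf8.8 F [-0.1 -0.1 -2. ]
near t32.1 [420.3 215.2 160. ] w54.2 gf8.8 F [-0.3 -0.2 -1.8]
top 225 258 45
scene 265 153 60
```

View pics/tongs.png

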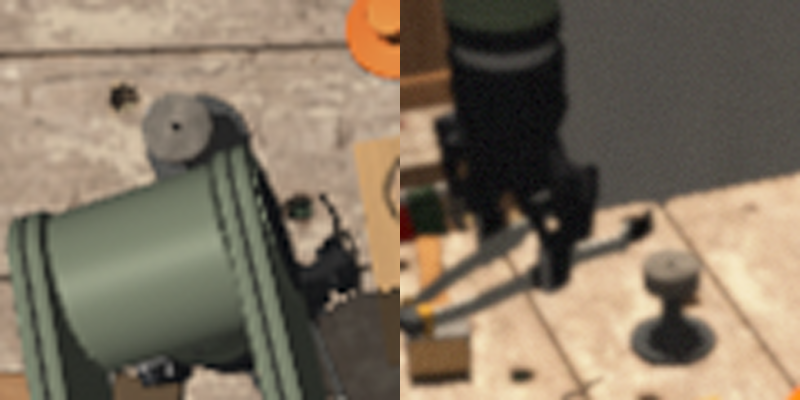

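The tongs are held level with the right jaw at (640,225), and the stand with the grey plug is at (672,264) ahead of them. The arm hides the top view. I compare the seen jaw position with the predicted one.

```bash
python3 - <<'E'
from h import *; from meas import *
s=sensors.read_state(); e,R=s["eef_pos"],s["eef_rot"]
g=e+4*R[:,2]
for dy in(31,36): print("pred right jaw centre",proj("scene",g+80*R[:,0]+dy*R[:,1]),"tip",proj("scene",g+96*R[:,0]+dy*R[:,1]))
p=np.load("scene1.npz")["p"]; c=p[145:175,262:292].max(2); m=np.zeros((480,640),bool); m[145:175,262:292]=c<60
comps("scene",m,156,"jaw",8)
ys,xs=np.nonzero(m); print("dark bbox",xs.min(),xs.max(),ys.min(),ys.max())
print(R[:,1], "grey", onplane("top",(219.6,241.35),75), onplane("scene",(286.6,172.2),75))
print(onplane("scene",(277,160.5),156))
E
```

```text
pred right jaw centre [[275.37248513 159.14081243]] tip [[279.95404944 156.5669863 ]]
pred right jaw centre [[276.91317526 159.85669349]] tip [[281.49160199 157.27249571]]
jaw scene px [262.9 149.6] area 30 -> [492.4 277.9 156. ]
jaw scene px [276.2 161.1] area 29 -> [504.3 214.8 156. ]
dark bbox 262 279 145 164
[ 4.56002243e-01 -8.89978625e-01  3.10118581e-05] grey [[554.28599923 285.41755018  75.        ]] [[554.03958071 282.07294661  75.        ]]
[[506.96144152 216.8676062  156.        ]]
```

Prediction and observation agree within about 1 px (2 mm). Next I go round the plug and check before squeezing.

```bash
python3 - <<'E'
from h import *
G=np.array([554.1,283.8]); a=np.arctan2(G[1],G[0]); e=np.array([np.cos(a),np.sin(a)]); r=rot(np.degrees(a))
ctrl.move_l([*(G-150*e),160],rot=r,vel=60)
ctrl.move_l([*(G-150*e),72],vel=100); ctrl.hold(.2); st("low")
print(ctrl.move_l([*(G-81*e),72],vel=40,threshold=3)); ctrl.hold(.2); st("round")
for n in("scene","top"):
    p,d=optics.grab_frame(n); np.savez(n+"2.npz",p=p,d=d)
T=[]
for n,w in(("top",30),("scene",40)):
    p=np.load(n+"2.npz")["p"]; u,v=proj(n,[*G,75])[0].astype(int); T.append(cv2.resize(p[v-w:v+w,u-w:u+w],(400,400),interpolation=cv2.INTER_CUBIC)); print(n,u,v)
save("round",np.hstack(T))
E
```

```text
low t33.7 [421.2 215.6  72.7] w54.1 gf8.8 F [-1.1  0.4 -0.5]
False
round t35.8 [481.9 246.8  72. ] w54.0 gf8.8 F [ 0.4  1.  -1.3]
top 220 241
scene 286 171
```

View pics/round.png

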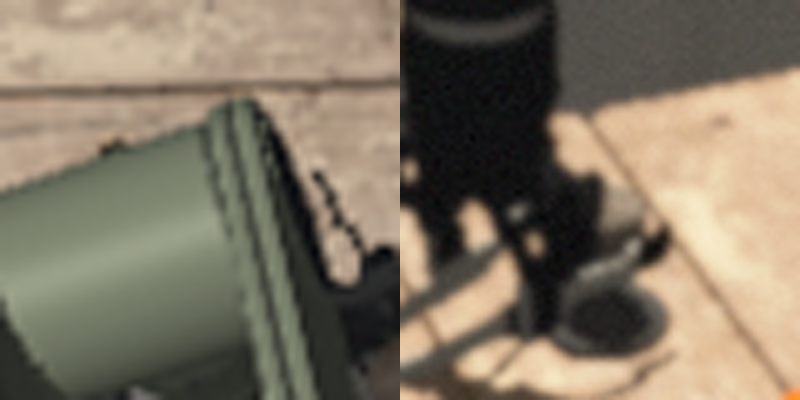

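The plug top shows at (620,210) behind the right jaw at (655,240), so it sits in the mouth and nothing was touched. Now I squeeze and lift.

```bash
python3 - <<'E'
from h import *
ctrl.gripper_to(48); st("48"); ctrl.gripper_to(34,65); ctrl.hold(.4); s=st("shut")
if s["grip_width"]>37:
    p=s["eef_pos"]; ctrl.move_l([*p[:2],p[2]+10],vel=30); st("up10"); ctrl.move_l([*p[:2],p[2]+102],vel=80); ctrl.hold(.6); st("up")
    pic,d=optics.grab_frame("scene"); u,v=proj("scene",[554,284,150])[0].astype(int); save("up",cv2.resize(pic[v-50:v+70,u-60:u+60],(500,500),interpolation=cv2.INTER_CUBIC)); print(u,v)
E
```

```text
48 t36.1 [482.  246.9  72. ] w48.0 gf10.4 F [-0.2  0.  -1.8]
shut t36.7 [482.  246.9  72.1] w41.0 gf66.1 F [-1.1  0.9 -0.1]
up10 t37.2 [482.2 247.   82.3] w41.2 gf66.0 F [-0.   0.2 -1.8]
up t39.1 [482.1 246.9 174.1] w40.9 gf66.0 F [ 0.   0.6 -0.9]
285 146
```

View pics/up.png

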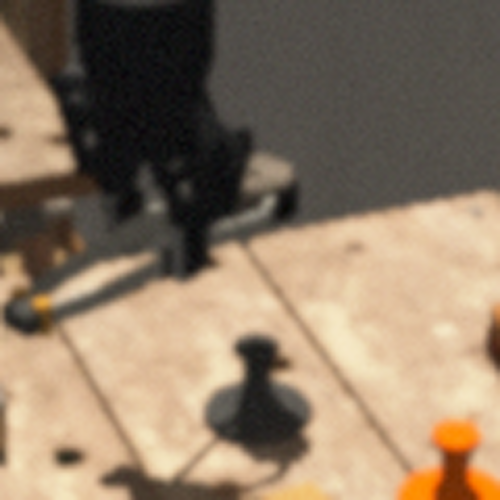

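The stand is bare at (258,345), and the grey plug hangs in the jaws at (270,170), with its underside at about 157 mm. I hand the job in.

```bash
python3 -c "
from h import *
print(ctrl.finish_job())"
```

```text
the job is handed in; nothing more can be done
None
```

Job handed in at about 39 s: both bare plugs are seated in the pockets, and the tongs hold the grey plug about 10 cm above its stand; the hand-in call returned no verdict.

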